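# Index the drilling table by one hole

### The arm

A 6-joint arm with a two-finger parallel gripper is mounted at the origin on the work surface. World frame = base frame: x ahead of the robot, y to its left, z up, the work surface at z = 0. Lengths are in m, angles in rad, forces in N, time in s.
With the tool pointing down it reaches from about 0.3 to 0.85 m from the base axis. Payload 4.2 kg.
Tool frame: the origin (TCP) lies at the very end of the fingers, on their centre line; the grasp point (between the pads) lies 19 mm behind it; z points along the fingers, y is the line along which they close (so a half turn about z gives the same grasp; the last joint's range is limited). The gripper opens to 91 mm and grips with 3 to 60 N. Pads are 32 mm wide; open, the fingers measure 118 mm over their backs; the gripper's body (76 mm by 178 mm) begins 60 mm behind the grasp point.
Start: joints at [-1.223, 0.32, 1.565, -0, 1.257, -0.02], TCP at [0.207, -0.537, 0.193] pointing down, gripper open.
Joint ranges: [-3.11, 3.11], [-0.84, 2.01], [0.21, 2.61], [-1.34, 4.49], [0.05, 2.63], [-2.56, 2.56]. Speed limits (rad/s): [2.57, 2.57, 3.14, 3.14, 3.14, 3.14].

### API

Orientations are given as [roll, pitch, yaw] about the fixed x, y, z axes, in that order (R = Rz(yaw) Ry(pitch) Rx(roll)).
In Python, from bench import ctrl gives the robot as it stands. The module is installed in compiled form; this text tells all that it offers.
- The arm moves only by the tool move_arm, never from a script. Its argument "series" is a list of rows, each a list of 4 numbers: the shift along the tool's x, y, z in mm, then the turn about the tool's z in degrees. A call has 1 to 20 rows; each row is the pose to reach, as a shift and turn from the pose commanded when the call began, along the tool's axes at that moment; what a row does not reach only later rows make up. A row lasts 1/10 s, in which the tool goes at most 50 mm and 8.59 degrees, less where a joint would pass 70% of its speed; a pose out of reach is approached as far as the arm can. A call with a gripper value outside its range is refused whole. "gripper" is the finger opening in mm, from 0 to 91.2, set as the call begins (left out, the last holds). The fingers move at their own pace and stop on an object; the grip force is fixed at half the most. Time passes only in rows, so rows that repeat a pose let the fingers close. It gives the time, the measured TCP pose, the force, the opening and the grip force at its end, in the units of the state.
- ctrl.get_obs(): the state, without advancing time (a new reading comes with each control period).
- ctrl.grab_frame(name): name is "side" or "top"; returns the picture (384x512x3 uint8, blue, green, red); there is no depth.
- ctrl.camera_info(name): a dict with "fovy" (degrees; the focal length in pixels is half the picture's height over the tangent of half this angle, whatever the lens; pixels are square), "cx", "cy" (the principal point, pixels), "R" (3x3) and "t" (3): a world point X has camera coordinates R X + t. Camera axes: x right, y down, z forward; pixel columns grow to the right and rows downward; lengths in m; the calibration is good to about 2 mm. A picture is of the moment at which its call begins. camera_info takes no time and is no camera call.
- ctrl.hand_in(): hands the job in; it is judged then, once.
Trained networks look in the newest picture that a camera, given by its name, has taken for a name from the list of things; names that differ only in an ending like _2 or _b are one class to them, and where a whole thing is asked for, a point or a joint stands for the part that bears it (a point fixed in the world has none). Each returns a list of dicts, best first, with "conf" (0 to 1); they miss things now and then, are a little off and sometimes report something else, mostly with a low value. They report only what shows in the picture. A call takes as long as a camera call.
- ctrl.look_for(camera, label): "centre" ([row, column] in pixels, amid what is visible of it).
- ctrl.tip_of(camera, label): "centre" ([row, column] in pixels: a listed point, or the origin of a listed thing).
The state is a dict: "time": time; "q": joint angles; "joint_vel": joint speeds; "effort": joint torques, N m; "tool_pos": TCP position; "tcp_rot": TCP orientation; "ft_force": force on the tool from outside, world axes, zero at the start; "moment": the same for the moment, N m; "opening": finger opening in m; "finger_force": force on a finger pad.
Only numpy, scipy, OpenCV 4.12 (cv2) and the standard library are available. Lean on these libraries where they do the work, as an engineer would, in place of code of your own. Each camera call takes 0.05 s, during which the arm holds its last target. There are 200 camera calls.

### The job

The indexing table is locked by its pin in one of the eight holes of the fixed ring. With the fingertips push the dished plunger button down to free the pin, turn the table clockwise (seen from above) to the very next hole, and let the plunger spring back up so that the pin locks there; then take the hand away. Do not turn the table past that hole, and leave the tin, the wrench and the steel hub where they are.

Things in the scene. Friction and masses are not known exactly. Their poses are not given: they have to be found in the camera images.
- table_axis (a point): Centre of the rotary table: the point on its upright turning axis at the faceplate's top, 48 mm above the bench. The steel faceplate is 234 mm across, turns about this axis and carries an aluminium chain wheel (118 mm across, 7 mm thick) under a central clamp nut whose top is 71 mm above the bench.
- next_hole (a point): The ring hole to turn to, its centre at the ring's top, 45 mm above the bench. The fixed steel ring (314 mm across, on a fixed round green base 336 mm across) surrounds the faceplate and has eight holes in even 45 degree steps, 140 mm from the axis, 12 mm wide, seen as black dots; this is the first one clockwise from the pin's.
- guide (a point): Top centre of the drill-guide bush, 100 mm above the bench and 42 mm from the axis. It hangs from a fixed arm (top 96 mm above the bench; its 24 mm post, 100 mm high, stands just outside the ring) on the side of the axis opposite to where the plunger stands at the start. Not touched.
- dish (a point): Centre of the dish floor of the plunger button, which stands on the faceplate 95 mm from the axis and turns with it. Round button, 58 mm across, black with a bare metal floor: the floor is flat, about 50 mm across, inside a rim 8 mm high and 4 mm thick, so closed fingertips fit in it and can push sideways on its rim. The floor is 73 mm above the bench when the plunger is up. The point moves with the button.
- pin_tip (a point): Upper end of the locking pin (10 mm thick, round tip), which is part of the plunger, straight outward from the button, 140 mm from the axis. Plunger up: it sticks up 5 mm out of a ring hole and locks the table. Plunger down: it is below the ring and the table turns.
- plunger (a joint): Travel of the plunger straight down, in m: 0 fully up (pin locked), 0.015 fully down. Spring: about 5 N to start, 11 N fully down. The pin is free of the ring from about 0.011. Let go between holes, the plunger stays at about 0.010 under the ring, and springs up by itself over a hole (the rounded hole edges draw the pin in over the last 2 mm or so).
- table_turn (a joint): Turn of the table in rad, 0 in the starting hole, growing clockwise seen from above; the next hole is at 0.785. Free of the pin, it turns with light friction (about 2 to 3 N at the button) and stays where it is left.
- can: Loose tin with a paper label and a metal cap, 66 mm across, 125 mm high, standing beside the base; origin under its centre. Not to be moved.
- wrench: Loose steel wrench 180 mm long lying on the bench beside the base; origin under its middle. Not to be moved.
- hub: Loose steel ring-shaped hub, 60 mm across, 32 mm high, lying on the bench beside the base; origin under its centre. Not to be moved.

How it is judged:
On the way, in this order (a step that is already met when the one before it is completed fails the run):
1. the plunger is pressed in while the table is still at its starting hole (value of joint plunger above 0.009 m and value of joint table_turn between -0.1 and 0.1 rad), for 0.05 s.
2. the table is turned clockwise, off the starting hole, with the pin drawn (value of joint table_turn above 0.3 rad and value of joint plunger above 0.008 m), for 0.05 s.
At the end, for the whole second after the job is handed in: The table stands still at the next hole clockwise (0.785 rad, within 0.03), the plunger is up to within 2 mm so that the pin is locked in that hole, and the tin, wrench and hub are within 20 mm of where they stood (value of joint table_turn between 0.755 and 0.815 rad and value of joint plunger below 0.002 m and velocity of joint table_turn between -0.02 and 0.02 rad/s and distance of each of can, wrench, hub from where it was at the start of the episode below 0.02 m); the robot touches nothing.
It fails at once if the table is turned well past the next hole (by more than 0.25 rad) (value of joint table_turn above 1.035 rad).
It fails at once if the table is turned the wrong way (by more than 0.15 rad) (value of joint table_turn below -0.15 rad).
It fails at once if the table is forced round against the locked pin (value of joint plunger below 0.005 m and value of joint table_turn between 0.12 and 0.66 rad).
It fails at once if the tin, wrench or hub is pushed, lifted or carried away (more than 20 mm) (distance of any of can, wrench, hub from where it was at the start of the episode above 0.02 m).
It also fails if it takes over 38 s, if anything falls off the work surface, if the arm or the gripper's body presses on something with over 40 N, if the wrist force passes 120 N, or if a joint passes its speed limit or range.

## Working session

There is one attempt and no reset: what is moved stays moved. The work goes in short steps, Python scripts to look and compute and a tool call to move; the robot and the scene stay as the last step left them, time stands still between calls to the robot, and variables do not carry over. Pictures are saved under pics/ and viewed, at most 10 in all, crops included, and the job is handed in when it is done.

Besides the shell and the picture viewer there is one more tool, called after "Call:" by a JSON object that holds its "name" and its "arguments", one argument or row to a line. move_arm: Moves the arm, as the interface text tells. Its arguments: {"type":"object","properties":{"series":{"type":"array","items":{"type":"array","items":{"type":"number"}}},"gripper":{"type":"number"}},"required":["series"]}

```bash
mkdir -p pics
cat > h.py <<'E'
import numpy as np, cv2
from bench import ctrl
def ray(cam,rc):
    i=ctrl.camera_info(cam); f=192/np.tan(np.radians(i["fovy"])/2)
    R=np.array(i["R"]);t=np.array(i["t"])
    d=R.T@np.array([(rc[1]-i["cx"])/f,(rc[0]-i["cy"])/f,1]); return -R.T@t,d
def at(cam,rc,z):
    o,d=ray(cam,rc); return o+d*(z-o[2])/d[2]
def proj(cam,X):
    i=ctrl.camera_info(cam); f=192/np.tan(np.radians(i["fovy"])/2)
    c=np.array(i["R"])@np.array(X)+np.array(i["t"]); return np.array([i["cy"]+f*c[1]/c[2],i["cx"]+f*c[0]/c[2]])
E
python3 - <<'E'
from h import *
for c in("top","side"):
    cv2.imwrite(f"pics/{c}0.png",ctrl.grab_frame(c))
    print(c, ray(c,(192,256)))
    for l,z in(("table_axis",.048),("next_hole",.045),("guide",.1),("dish",.073),("pin_tip",.05),("can",0),("wrench",0),("hub",0)):
        for d in ctrl.tip_of(c,l)[:2]: print(l,np.round(d["conf"],2),np.round(d["centre"],1),np.round(at(c,d["centre"],z),4))
o=ctrl.get_obs();print(o)
E
```

```text
top (array([0.50854932, 0.07138506, 1.19821008]), array([ 0.06477033,  0.0105573 , -0.99796999]))
table_axis 0.96 [196.4 245.1] [0.5715 0.1141 0.048 ]
next_hole 0.61 [222.  199.4] [0.5029 0.2426 0.045 ]
guide 0.59 [184.9 248.4] [0.5992 0.1029 0.1   ]
guide 0.27 [247.1 229.9] [0.4358 0.1545 0.1   ]
pin_tip 0.74 [247.6 229. ] [0.4312 0.1608 0.05  ]
can 0.95 [209.8 326.5] [ 0.5308 -0.1183  0.    ]
wrench 0.68 [177.  170.1] [0.6351 0.3338 0.    ]
hub 0.88 [243.4 311.4] [ 0.4355 -0.072   0.    ]
side (array([0.25987255, 0.53953324, 0.73291833]), array([ 0.38548843, -0.56038288, -0.73309845]))
table_axis 0.92 [231.5 251.8] [0.5597 0.1193 0.048 ]
next_hole 0.7 [282.9 239.6] [0.5073 0.2358 0.045 ]
guide 0.96 [202.9 241.8] [0.5996 0.1002 0.1   ]
pin_tip 0.62 [275.7 291.6] [0.4295 0.1651 0.05  ]
can 0.9 [186.5 314.5] [ 0.5305 -0.1251 -0.    ]
wrench 0.93 [291.5 163.5] [0.642  0.3234 0.    ]
hub 0.58 [212.5 340.4] [ 0.4349 -0.0835  0.    ]
{'time': 0.9, 'q': array([-1.22297289e+00,  3.19593332e-01,  1.56450745e+00,  1.87598934e-06,
        1.25736592e+00, -2.00061098e-02]), 'joint_vel': array([ 1.73497782e-03,  6.00438807e-04, -6.36903963e-04, -1.58123981e-04,
       -1.06908601e-04,  5.85328443e-05]), 'effort': array([ 2.40776608e-03, -4.12339067e+01, -2.32229698e+01,  7.30245933e-02,
        3.76360654e-02,  1.88061364e-06]), 'tool_pos': array([ 0.20677168, -0.53656333,  0.19257688]), 'tcp_rot': array([3.14146669e+00, 7.35379095e-07, 3.67828968e-01]), 'ft_force': array([ 0.21595834, -0.04468897,  0.36048232]), 'moment': array([ 0.03509009, -0.00540368,  0.04356604]), 'finger_force': 0.0, 'opening': 0.0909763586307477}
```

View pics/top0.png

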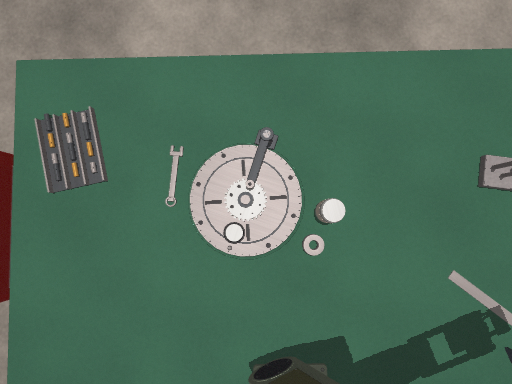

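View pics/side0.png

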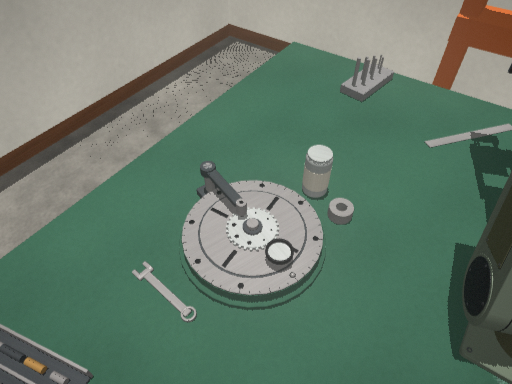

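The top view shows the button at about (row 232, col 233), the axis at (199, 245) and the pin at (248, 229). The next hole clockwise is at about (222, 200), towards +y. The tin and hub are on the -y side and the wrench is at +y. Next I fit axis and angle jointly from all the cues.

Run:
```python
from h import *
from scipy.optimize import least_squares
ob=[];
for c in("top","side"):
    im=cv2.imread(f"pics/{c}0.png"); g=cv2.cvtColor(im,cv2.COLOR_BGR2GRAY)
    r0,c0=((232,234) if c=="top" else (252,280))
    # bright floor inside the black rim
    m=(g>150).astype(np.uint8); n,lab,st,ce=cv2.connectedComponentsWithStats(m,connectivity=4)
    k=lab[r0,c0]; print(c,"disc",k,st[k],ce[k]); 
    ob.append((c,"dish",ce[k][::-1],2.))
    cv2.imwrite(f"pics/{c}c.png",cv2.resize(im[r0-75:r0+45,c0-70:c0+80],None,fx=5,fy=5,interpolation=cv2.INTER_CUBIC))
    for l in("table_axis","next_hole","guide","pin_tip","dish"):
        for F in (ctrl.tip_of,):
            d=F(c,l)
            if d: ob.append((c,l,np.array(d[0]["centre"]),1.)); print(c,l,d[0]["conf"],np.round(d[0]["centre"],1))
def pts(p):
    a=np.array([p[0],p[1]]);u=np.array([np.cos(p[2]),np.sin(p[2])]);w=p[2]-np.pi/4;v=np.array([np.cos(w),np.sin(w)])
    return dict(table_axis=[*a,.048],next_hole=[*(a+.14*v),.045],guide=[*(a-.042*u),.1],pin_tip=[*(a+.14*u),.05],dish=[*(a+.095*u),.073])
def f(p):
    P=pts(p); return np.concatenate([(proj(c,P[l])-x)*w for c,l,x,w in ob])
s=least_squares(f,[.566,.117,np.arctan2(.046,-.136)],loss="soft_l1",x_scale=.01)
print(s.x,{k:np.round(v,4) for k,v in pts(s.x).items()})
for (c,l,x,w),e in zip(ob,f(s.x).reshape(-1,2)): print(c,l,np.round(e/w,1))
```

```text
top disc 194 [226 224  17  17 237] [233.79324895 232.1814346 ]
top table_axis 0.96 [196.4 245.1]
top next_hole 0.61 [222.  199.4]
top guide 0.59 [184.9 248.4]
top pin_tip 0.74 [247.6 229. ]
side disc 115 [268 243  23  18 322] [279.0621118  251.24223602]
side table_axis 0.92 [231.5 251.8]
side next_hole 0.7 [282.9 239.6]
side guide 0.96 [202.9 241.8]
side pin_tip 0.62 [275.7 291.6]
[0.56297832 0.11373644 2.79765644] {'table_axis': array([0.563 , 0.1137, 0.048 ]), 'next_hole': array([0.5032, 0.2403, 0.045 ]), 'guide': array([0.6025, 0.0996, 0.1   ]), 'pin_tip': array([0.4312, 0.1609, 0.05  ]), 'dish': array([0.4735, 0.1458, 0.073 ])}
top dish [ 0.1 -0.1]
top table_axis [3.1 0.2]
top next_hole [-0.1  0.8]
top guide [-1.3  1.2]
top pin_tip [ 0.  -0.1]
side dish [ 0.8 -0.3]
side table_axis [-2.3  0.2]
side next_hole [2.7 0.3]
side guide [-0.7 -0.9]
side pin_tip [-1.9  0.3]
```

View pics/sidec.png

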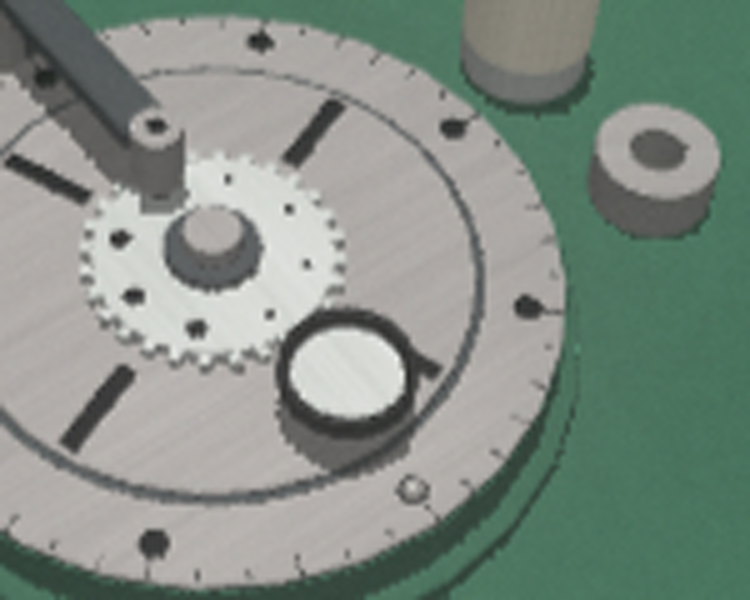

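The side crop shows the pin at about crop (412,490), the next hole clockwise at (153,543), and the counter-clockwise holes at (528,307), (453,128) and (260,40). I refine the fit with these holes, found at sub-pixel level in both views.

```bash
cat > fit.py <<'E'
from h import *
from scipy.optimize import least_squares
p0=[.563,.1137,2.7977]
def hole(p,k,z=.045): w=p[2]+k*np.pi/4; return [p[0]+.14*np.cos(w),p[1]+.14*np.sin(w),z]
ob=[]
for c in("top","side"):
    g=cv2.cvtColor(cv2.imread(f"pics/{c}0.png"),cv2.COLOR_BGR2GRAY).astype(float)
    for k in(-3,-2,-1,1,2,3):
        e=proj(c,hole(p0,k)); r,q=np.round(e).astype(int); W=g[r-6:r+7,q-6:q+7]
        a=np.clip(.75*np.median(W)-W,0,None)
        n,lab,st,_=cv2.connectedComponentsWithStats((a>0).astype(np.uint8))
        if n<2: continue
        j=1+np.argmin([np.hypot(*(np.argwhere(lab==i).mean(0)-6)) for i in range(1,n)])
        a=a*(lab==j); y,x=np.mgrid[-6:7,-6:7]
        m=np.array([r+(a*y).sum()/a.sum(),q+(a*x).sum()/a.sum()])
        print(c,k,np.round(e,1),np.round(m,1),st[j][4])
        if st[j][4]<45: ob.append((c,k,m))
ob.append(("side",0,np.array([275.,292.2])))
f=lambda p:np.concatenate([proj(c,hole(p,k,.045 if k else .049))-x for c,k,x in ob])
s=least_squares(f,p0,loss="soft_l1",x_scale=.01);p=s.x
print(p,"dish",p[:2]+.095*np.array([np.cos(p[2]),np.sin(p[2])]))
for o,e in zip(ob,f(p).reshape(-1,2)): print(o[:2],np.round(e,1))
E
python3 fit.py
```

```text
top -3 [155.  223.3] [155.1 223. ] 21
top -2 [183.6 198. ] [183.6 197.9] 19
top -1 [221.9 200.2] [222.1 200.2] 17
top 1 [244.9 267.8] [247.1 269.5] 39
top 2 [215.6 293.1] [215.4 293. ] 19
top 3 [177.3 290.2] [177.2 290. ] 20
side -3 [221.7 191.3] [221.4 191.2] 21
side -2 [261.  197.2] [260.7 197.3] 27
side -1 [285.6 239.9] [285.2 240.3] 31
side 1 [238.6 315.1] [238.  315.4] 26
side 2 [202.7 300.3] [201.6 300.8] 28
side 3 [185.3 261.7] [184.8 261.6] 18
[0.56285367 0.11314169 2.80028619] dish [0.47333344 0.14493994]
('top', -3) [-0.   0.4]
('top', -2) [0.2 0.3]
('top', -1) [-0.   0.2]
('top', 1) [-2.2 -1.4]
('top', 2) [0.  0.3]
('top', 3) [0.  0.3]
('side', -3) [0.2 0.3]
('side', -2) [0.3 0.2]
('side', -1) [0.3 0. ]
('side', 1) [ 0.3 -0.1]
('side', 2) [ 0.8 -0.4]
('side', 3) [0.4 0.1]
('side', 0) [-1.2  0. ]
```

Call:
{"name": "move_arm", "arguments": {
  "series": [
    [10,-11,0,-1],
    [35,-38,0,-3],
    [61,-67,0,-6],
    [88,-96,0,-9],
    [116,-127,0,-12],
    [144,-158,0,-15],
    [172,-188,0,-18],
    [200,-219,0,-21],
    [228,-249,0,-24],
    [256,-280,0,-27],
    [284,-311,0,-30],
    [312,-341,0,-33],
    [340,-372,0,-36],
    [368,-403,0,-39],
    [396,-433,0,-42],
    [424,-464,0,-45],
    [452,-494,0,-47],
    [478,-523,0,-49],
    [494,-540,0,-49.4],
    [494,-540,0,-49.4]
  ],
  "gripper": 0
}}

```text
time: 3.4
tool_pos: [0.4735, 0.1478, 0.1923]
tcp_rot: [-3.141, -0.001, 1.234]
ft_force: [-0.1, -0.4, -0.2]
opening: 0.0005
finger_force: 0.0
```

Call:
{"name": "move_arm", "arguments": {
  "series": [
    [0,0,30,0],
    [0,0,65,0],
    [0,0,90,0],
    [0,0,103,0],
    [0,0,106,0],
    [0,0,106,0]
  ]
}}

```text
time: 4.0
tool_pos: [0.4729, 0.1444, 0.0866]
tcp_rot: [-3.141, 0.001, 1.23]
ft_force: [-0.0, -0.1, 0.3]
opening: 0.0007
finger_force: 0.0
```

Run:
```python
from h import *
o=ctrl.get_obs();print(o["time"],o["tool_pos"],o["tcp_rot"],o["ft_force"],o["q"])
a=ctrl.grab_frame("side");b=ctrl.grab_frame("top")
A=cv2.resize(a[190:310,205:325],None,fx=4,fy=4);B=cv2.resize(b[170:290,170:250],None,fx=4,fy=4)
cv2.imwrite("pics/d1.png",np.hstack([A,B])); print(proj("side",o["tool_pos"]))
```

```text
4.0 [0.472893   0.14443411 0.08662986] [-3.14110135e+00  5.93240566e-04  1.22978592e+00] [-0.00998    -0.08925203  0.33249342] [ 2.73313608e-01  2.91910345e-01  1.90064634e+00 -2.47862487e-04
  9.49779408e-01  6.14468460e-01]
[247.93113966 279.71649435]
```

View pics/d1.png

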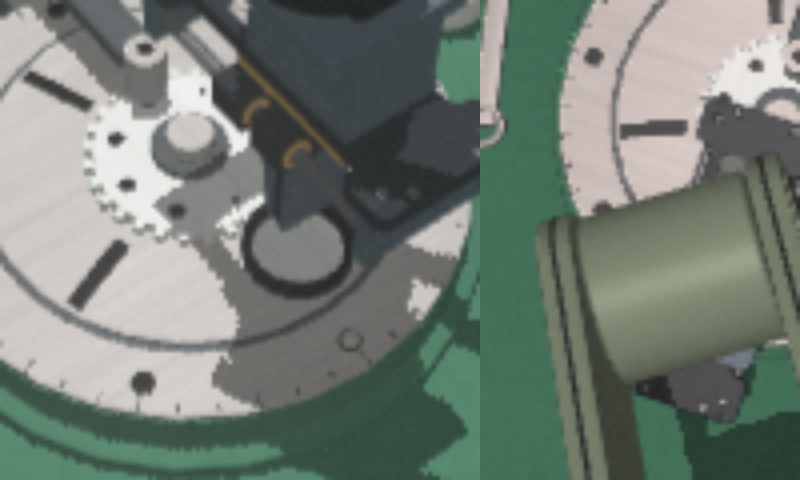

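Call:
{"name": "move_arm", "arguments": {
  "series": [
    [0,0,4,0],
    [0,0,8,0],
    [0,0,11,0],
    [0,0,12,0]
  ]
}}

```text
time: 4.5
tool_pos: [0.4732, 0.1449, 0.0741]
tcp_rot: [-3.141, 0.001, 1.23]
ft_force: [-0.9, -0.8, -0.5]
opening: 0.0005
finger_force: 0.0
```

Inside the rim, with no contact force yet. Press down.

Call:
{"name": "move_arm", "arguments": {
  "series": [
    [0,0,3,0],
    [0,0,6,0],
    [0,0,9,0],
    [0,0,12,0],
    [0,0,14,0],
    [0,0,15,0],
    [0,0,15,0]
  ]
}}

```text
time: 5.2
tool_pos: [0.4735, 0.1449, 0.0594]
tcp_rot: [-3.141, 0.0, 1.23]
ft_force: [0.7, 0.1, 0.2]
opening: 0.0007
finger_force: 0.0
```

Run:
```python
from h import *
a=ctrl.grab_frame("side")
o=ctrl.get_obs();print(o["time"],o["tool_pos"],o["ft_force"],o["moment"])
cv2.imwrite("pics/d2.png",cv2.resize(a[215:305,230:330],None,fx=6,fy=6,interpolation=cv2.INTER_CUBIC)); print(proj("side",o["tool_pos"]))
for z in(.058,.073): print(proj("side",[.4733,.1449,z]))
```

```text
5.25 [0.47357758 0.1449558  0.05948736] [-0.40668995  0.46862107  0.68917729] [ 0.01870577 -0.0214471  -0.02323729]
[255.48656982 278.66102634]
[255.93535685 278.75523855]
[251.82650789 279.10004236]
```

View pics/d2.png

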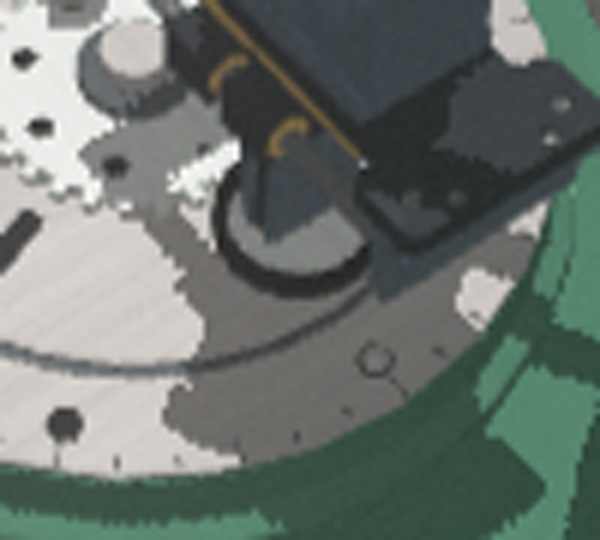

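The picture shows the tip over the dish floor, corner at about pixel (255, 275). The button has not moved: the rim's lower edge is still at row 264 and the pin still at (275, 293). The force is zero, so the fingers have not reached the floor yet. I'll go on down in small checked steps.

Call:
{"name": "move_arm", "arguments": {
  "series": [
    [0,0,1.5,0],
    [0,0,3,0],
    [0,0,4,0],
    [0,0,4,0]
  ]
}}

```text
time: 5.65
tool_pos: [0.4734, 0.1449, 0.0553]
tcp_rot: [-3.141, 0.0, 1.23]
ft_force: [0.6, -1.2, 0.9]
opening: 0.0005
finger_force: 0.0
```

Run:
```python
from h import *
o=ctrl.get_obs();print(o["time"],o["tool_pos"],o["ft_force"],o["moment"],o["effort"])
for rc,z0 in(((247,276),.0866),((255.3,274.7),.0594)):
    for dz in(0,.005,.01,.015,.02): print(z0+dz,np.round((at("side",rc,z0+dz)-[.4733,.1449,0])*1000,1))
```

```text
5.65 [0.47340888 0.1449033  0.05534846] [ 0.56682923 -1.24785907  0.94447636] [-0.05142848 -0.02451343  0.04252784] [-5.15388206e-05 -3.67154860e+01 -1.81414711e+01  6.40801457e-02
 -3.04531166e-02  1.72672908e-04]
0.0866 [ 7.   1.9 86.6]
0.0916 [ 5.3  4.9 91.6]
0.09659999999999999 [ 3.6  8.  96.6]
0.1016 [  1.8  11.  101.6]
0.1066 [1.000e-01 1.410e+01 1.066e+02]
0.0594 [ 7.3  4.3 59.4]
0.0644 [ 5.6  7.2 64.4]
0.0694 [ 4.  10.1 69.4]
0.0744 [ 2.3 13.  74.4]
0.0794 [ 0.7 15.9 79.4]
```

No contact yet. The side-view geometry suggests the closed fingertips sit about 20 mm above the reported TCP, so I go on in small steps.

Call:
{"name": "move_arm", "arguments": {
  "series": [
    [0,0,1.5,0],
    [0,0,3,0],
    [0,0,4.5,0],
    [0,0,4.5,0]
  ]
}}

```text
time: 6.05
tool_pos: [0.4736, 0.145, 0.0513]
tcp_rot: [3.142, 0.0, 1.23]
ft_force: [-1.0, 0.3, 5.1]
opening: 0.0005
finger_force: 2.5
```

Contact: 5 N, the spring's starting force, at reported z of about 0.0515. So I press about 12.5 mm from here.

Call:
{"name": "move_arm", "arguments": {
  "series": [
    [0,0,3,0],
    [0,0,6,0],
    [0,0,9,0],
    [0,0,11,0],
    [0,0,12,0],
    [0,0,12,0]
  ]
}}

```text
time: 6.65
tool_pos: [0.4736, 0.145, 0.0399]
tcp_rot: [3.141, -0.0, 1.23]
ft_force: [-3.0, -0.8, 9.3]
opening: 0.0004
finger_force: 4.8
```

Run:
```python
from h import *
a=ctrl.grab_frame("side")
o=ctrl.get_obs();print(o["time"],o["tool_pos"],o["ft_force"],o["moment"])
cv2.imwrite("pics/d3.png",cv2.resize(a[215:305,230:330],None,fx=6,fy=6,interpolation=cv2.INTER_CUBIC))
```

```text
6.7 [0.47359576 0.14501541 0.03996948] [-2.801365   -0.37510434  9.41190316] [-0.11527016  0.48798589 -0.0124594 ]
```

View pics/d3.png

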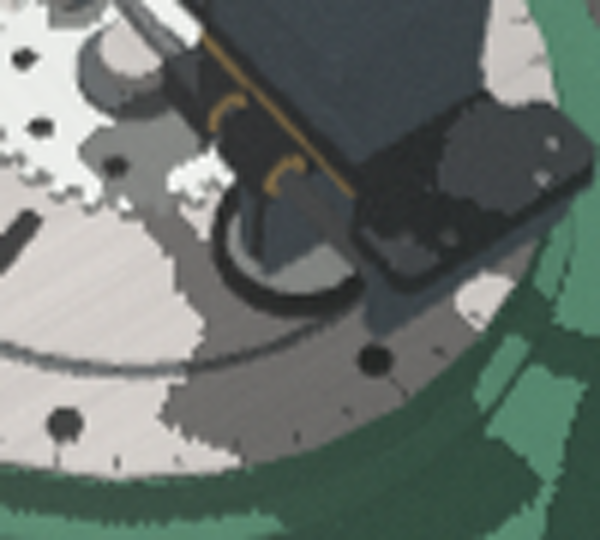

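The plunger is down: the pin's hole is now black at crop (375,360), and the force is 9.4 N. I press a little more, then turn along the arc with the tool rotating along, stopping at 38° to check.

Call:
{"name": "move_arm", "arguments": {
  "series": [
    [0,0,1.2,0],
    [0,0,1.5,0],
    [3.3,0.1,1.5,2],
    [8.3,0.4,1.5,5],
    [13.2,0.9,1.5,8],
    [18.1,1.7,1.5,11],
    [23,2.8,1.5,14],
    [27.8,4.2,1.5,17],
    [32.5,5.7,1.5,20],
    [37.1,7.6,1.5,23],
    [41.6,9.6,1.5,26],
    [46.1,11.9,1.5,29],
    [50.3,14.4,1.5,32],
    [54.5,17.2,1.5,35],
    [58.5,20.1,1.5,38],
    [58.5,20.1,1.5,38]
  ]
}}

```text
time: 8.3
tool_pos: [0.5137, 0.1945, 0.0391]
tcp_rot: [3.141, -0.004, 0.566]
ft_force: [-0.4, 2.0, 10.9]
opening: 0.0007
finger_force: 4.9
```

Run:
```python
from h import *
a=ctrl.grab_frame("side")
o=ctrl.get_obs();print(o["time"],o["tool_pos"],o["tcp_rot"],o["ft_force"],o["moment"])
cv2.imwrite("pics/d4.png",cv2.resize(a[215:305,205:325],None,fx=6,fy=6,interpolation=cv2.INTER_CUBIC))
```

```text
8.35 [0.5137132  0.19452683 0.03917515] [ 3.14146636 -0.00429216  0.56614003] [-0.95889586  1.250975    9.86082698] [ 0.24648824  0.22393451 -0.09516506]
```

View pics/d4.png

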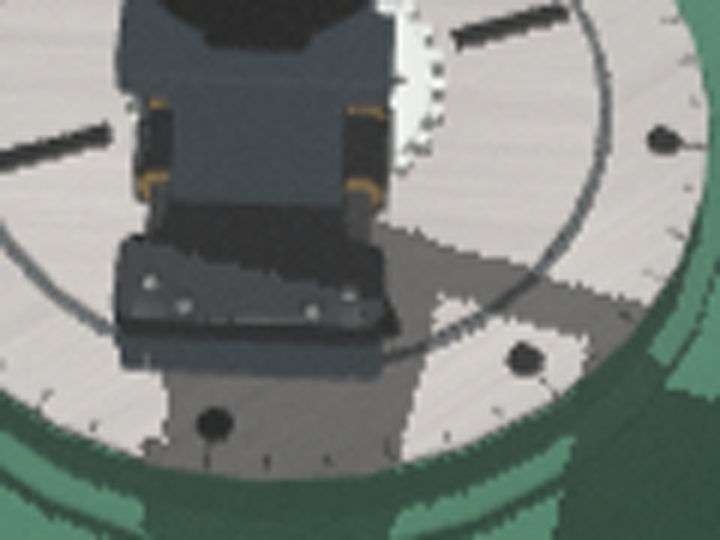

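The hand hides the button, but the faceplate slots show the turn: right slot at crop (455,40)-(567,13), left slot at (0,160)-(108,133).

Run:
```python
from h import *
ax=np.array([.56285,.11314])
def ang(name,*pp):
    P=[at("side",(r,c),.048)[:2]-ax for c,r in pp]
    print(name,[(round(float(np.degrees(np.arctan2(p[1],p[0]))),1),round(np.hypot(*p)*1000)) for p in P], "dir",round(float(np.degrees(np.arctan2(*(P[1]-P[0])[::-1])))%180,1))
ang("i R",(268,209),(277.6,197.6)); ang("i UL",(227.6,216.4),(213,209)); ang("i L",(235.6,251),(223.6,266))
ang("n R",(280.8,221.7),(299.5,217.2)); ang("n L",(223,237.2),(205,241.7))
```

```text
i R [(-87.1, 69), (-87.7, 112)] dir 91.2
i UL [(2.3, 67), (2.4, 109)] dir 2.6
i L [(94.0, 68), (93.4, 112)] dir 92.4
n R [(-127.2, 68), (-127.6, 113)] dir 51.8
n L [(54.3, 68), (53.6, 108)] dir 52.3
```

The slots put the table at about 39.8°. I raise the fingers 7 mm so the pin rests under the ring while the tips stay inside the rim, then push gently on.

Call:
{"name": "move_arm", "arguments": {
  "series": [
    [0,0,-3.5,0],
    [0,0,-7,0],
    [0,0,-7,0],
    [1.7,0,-7,1],
    [3.3,0.1,-7,2],
    [5,0.1,-7,3],
    [6.6,0.2,-7,4],
    [6.6,0.2,-7,4]
  ]
}}

```text
time: 9.15
tool_pos: [0.5179, 0.1969, 0.0444]
tcp_rot: [3.142, 0.0, 0.496]
ft_force: [0.0, -0.6, -0.1]
opening: 0.0004
finger_force: 0.0
```

Run:
```python
from h import *
a=ctrl.grab_frame("side")
o=ctrl.get_obs();print(o["time"],o["tool_pos"],o["tcp_rot"],o["ft_force"],o["moment"])
cv2.imwrite("pics/d5.png",cv2.resize(a[215:305,205:325],None,fx=6,fy=6,interpolation=cv2.INTER_CUBIC))
```

```text
9.2 [0.51780566 0.19676561 0.04440112] [3.14151008e+00 1.46531628e-04 4.96878953e-01] [0.31070692 0.78015749 0.06478635] [0.00993316 0.02717214 0.01017386]
```

View pics/d5.png

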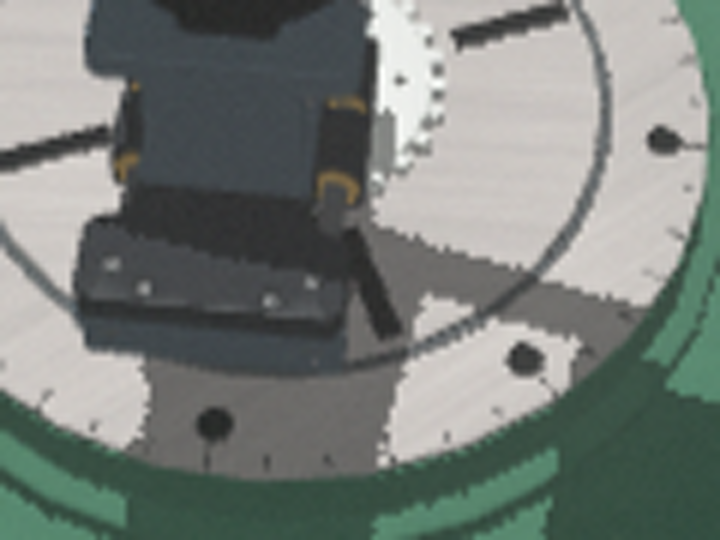

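The table is unmoved (slots in the same place), the force is zero and the tips are crossing the play in the dish. I continue in small steps.

Call:
{"name": "move_arm", "arguments": {
  "series": [
    [1.7,0,0,1],
    [3.3,0.1,0,2],
    [5,0.1,0,3],
    [6.6,0.2,0,4]
  ]
}}

```text
time: 9.6
tool_pos: [0.5206, 0.1989, 0.0441]
tcp_rot: [-3.141, 0.007, 0.426]
ft_force: [-6.6, -2.1, 3.8]
opening: 0.0007
finger_force: 3.3
```

Call:
{"name": "move_arm", "arguments": {
  "series": [
    [0,0,0,0],
    [0,0,0,0]
  ]
}}

```text
time: 9.8
tool_pos: [0.5212, 0.199, 0.0441]
tcp_rot: [-3.141, 0.005, 0.426]
ft_force: [-5.0, -0.8, 2.0]
opening: 0.0004
finger_force: 2.6
```

Run:
```python
from h import *
a=ctrl.grab_frame("side"); b=cv2.imread("pics/d5.png")
o=ctrl.get_obs();print(o["time"],o["tool_pos"],o["ft_force"])
cv2.imwrite("pics/s6.png",a)
# right slot: dark pixels between radii 60..118 mm, report polar angle
ax=np.array([.56285,.11314]); g=cv2.cvtColor(a,cv2.COLOR_BGR2GRAY)
def polar(img):
    out=[]
    th=np.arange(-150,-70,.25)
    s=[np.mean([img[tuple(np.round(proj("side",[ax[0]+r*np.cos(np.radians(t)),ax[1]+r*np.sin(np.radians(t)),.048])).astype(int))] for r in np.arange(.075,.106,.003)]) for t in th]
    s=np.array(s); w=np.clip(90-s,0,None); return (w*th).sum()/w.sum() if w.sum() else None, s.min()
print("start",polar(cv2.imread("pics/side0.png",0)),"now",polar(g))
```

```text
9.85 [0.52120677 0.19903597 0.04409128] [-4.57637264 -0.94421073  2.20305809]Traceback (most recent call last):
  File "<stdin>", line 12, in <module>
  File "<stdin>", line 10, in polar
  File "h.py", line 10, in proj
    i=ctrl.camera_info(cam); f=192/np.tan(np.radians(i["fovy"])/2)
ValueError: time passes only in moves, steps and waits
```

```bash
cat > slot.py <<'E'
from h import *
I=ctrl.camera_info("side");F=192/np.tan(np.radians(I["fovy"])/2);R=np.array(I["R"]);T=np.array(I["t"])
def slot(img):
    th=np.radians(np.arange(-150,-70,.25))[:,None]; r=np.arange(.075,.106,.003)[None]
    X=np.stack([.56285+r*np.cos(th),.11314+r*np.sin(th),.048+0*r*th],-1)@R.T+T
    s=cv2.remap(img,(I["cx"]+F*X[...,0]/X[...,2]).astype(np.float32),(I["cy"]+F*X[...,1]/X[...,2]).astype(np.float32),1).mean(1)
    w=np.clip(100-s,0,None); return round(float((w*np.degrees(th[:,0])).sum()/w.sum()),2),int(s.min())
E
python3 -c "
from slot import *
print(slot(cv2.imread('pics/side0.png',0)),slot(cv2.imread('pics/s6.png',0)))"
```

```text
(-86.39, 57) (-86.39, 45)
```

```bash
python3 - <<'E'
import re
s=open('slot.py').read()
s=s.replace("w=np.clip(100-s,0,None);","k=np.argmin(s);w=np.clip(110-s,0,None);w[:max(k-20,0)]=0;w[k+20:]=0;")
open('slot.py','w').write(s)
E
python3 - <<'E'
from slot import *
print(slot(cv2.imread('pics/side0.png',0)),slot(cv2.imread('pics/s6.png',0)))
g=cv2.imread('pics/s6.png'); cv2.imwrite("pics/d6.png",cv2.resize(g[205:305,205:325],None,fx=6,fy=6,interpolation=cv2.INTER_CUBIC))
E
```

```text
(-86.41, 57) (-72.61, 45)
```

View pics/d6.png

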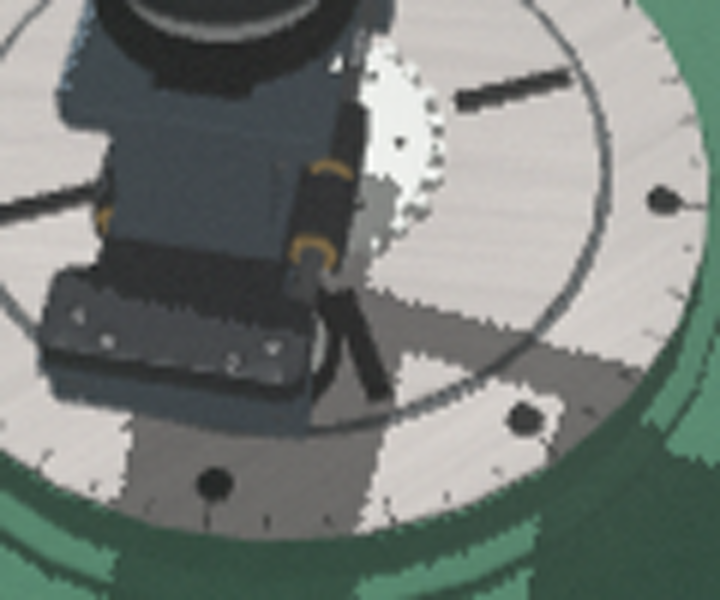

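The right slot is now at crop (457,102)-(568,76), so the table has reached about 41.5° and is being pushed properly by the rim. I restrict the slot detector's range and continue.

Call:
{"name": "move_arm", "arguments": {
  "series": [
    [1.7,0,0,1],
    [3.3,0.1,0,2],
    [3.3,0.1,0,2],
    [3.3,0.1,0,2]
  ]
}}

```text
time: 10.25
tool_pos: [0.528, 0.2017, 0.0458]
tcp_rot: [-3.142, -0.003, 0.391]
ft_force: [-1.7, 0.2, 6.0]
opening: 0.0
finger_force: 3.8
```

```bash
sed -i 's/def slot(img):/def slot(img,a=-145,b=-112):/; s/np.arange(-150,-70,.25)/np.arange(a,b,.25)/' slot.py
python3 - <<'E'
from slot import *
a=ctrl.grab_frame("side");cv2.imwrite("pics/s7.png",a);o=ctrl.get_obs();print(o["time"],o["tool_pos"],o["ft_force"])
print(slot(cv2.imread('pics/side0.png',0),-110,-70))
for n in("s6","s7"): print(slot(cv2.imread(f'pics/{n}.png',0)))
E
```

```text
10.3 [0.52802092 0.20163208 0.04584886] [-2.87785716  0.29838043  6.96711792]
(-86.41, 57)
(-127.29, 63)
(-132.15, 65)
```

The turn is 45.7° by the slot, and the plunger pushes up on the tips with 7 N at about 5.7 mm, so the pin has sprung into the hole. I relax the side push and lift off.

Call:
{"name": "move_arm", "arguments": {
  "series": [
    [-1.5,0,-1,0],
    [-3,0,-2,0],
    [-3,0,-5,0],
    [-3,0,-8,0],
    [-3,0,-12,0],
    [-3,0,-25,0],
    [-3,0,-50,0],
    [-3,0,-80,0],
    [-3,0,-105,0],
    [-3,0,-120,0],
    [-3,0,-120,0]
  ]
}}

```text
time: 11.4
tool_pos: [0.5256, 0.2004, 0.1676]
tcp_rot: [3.141, -0.006, 0.392]
ft_force: [0.2, -0.3, 0.5]
opening: 0.0005
finger_force: 0.0
```

Call:
{"name": "move_arm", "arguments": {
  "series": [
    [0,20,0,0],
    [0,55,0,0],
    [0,95,0,0],
    [0,135,0,0],
    [0,175,0,0],
    [0,210,0,0],
    [0,225,0,0],
    [0,225,0,0]
  ]
}}

```text
time: 12.2
tool_pos: [0.6099, -0.0095, 0.1635]
tcp_rot: [-3.141, 0.001, 0.389]
ft_force: [0.2, 0.6, 0.1]
opening: 0.0005
finger_force: 0.0
```

Run:
```python
from slot import *
a=ctrl.grab_frame("side");cv2.imwrite("pics/s8.png",a);o=ctrl.get_obs();print(o["time"],o["tool_pos"],o["ft_force"])
print(slot(cv2.imread('pics/s8.png',0)))
cv2.imwrite("pics/d8.png",cv2.resize(a[170:300,170:340],None,fx=4.5,fy=4.5,interpolation=cv2.INTER_CUBIC))
```

```text
12.25 [ 0.60937006 -0.00803057  0.16368027] [-0.29739495  1.10205284 -0.92047256]
(-131.36, 55)
```

View pics/d8.png

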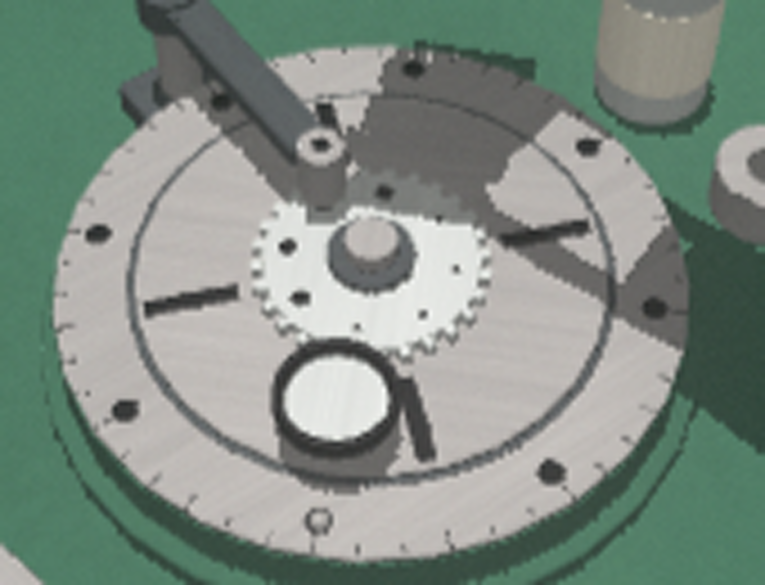

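The picture shows the pin standing up in the next hole at crop (318,520), the button fully raised, and a turn of 44.95° by the slot. The tin and hub stand where they were, and the hand is clear.

```bash
python3 -c "
from bench import ctrl
print(ctrl.hand_in())"
```

```text
the job is handed in; nothing more can be done
None
```

The table is locked at the next hole clockwise: the slot measured 44.95°, the picture shows the pin up in that hole, the hand is clear and the tin and hub are where they were (I didn't re-check the wrench, which the arm never came near). The job is handed in at about 12 s; the hand-in gave no verdict.

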